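# Set the swivel sorting chute to the battery tub and brake it

## Robot

A 6-joint arm with a two-finger parallel gripper is mounted at the origin on the work surface. World frame = base frame: x ahead of the robot, y to its left, z up, the work surface at z = 0. Lengths are in m, angles in rad, forces in N, time in s.
With the tool pointing down it reaches from about 0.375 to 0.975 m from the base axis. Payload 3.8 kg.
Tool frame: the origin (TCP) lies midway between the tips of the shut fingers; the grasp point (between the pads) lies 19 mm behind it; x points along the fingers, z is the direction in which the jaws open and shut, and the axes are right-handed (so a half turn about x gives the same grasp; the last joint's range is limited). The gripper opens to 85 mm and grips with 20 to 120 N. Pads are 22 mm wide; open, the fingers measure 114 mm over their backs; the gripper's body (76 mm by 85 mm) begins 54 mm behind the grasp point. The pads swing forward as they close: fully open they stand 13 mm farther back than shut.
Start: joints at [-0.037, 0.264, 1.604, -0, 1.274, -0.037], TCP at [0.675, -0, 0.231] pointing down, gripper open.
Joint ranges: [-2.63, 2.63], [-0.94, 2.18], [0.31, 2.57], [-1.31, 4.45], [0, 2.66], [-2.55, 2.55]. Speed limits (rad/s): [2.57, 2.57, 3.14, 3.14, 3.14, 3.14].

## Interface

Orientations are given as a rotation vector (axis times angle).
In Python, from workcell import * gives the robot as it stands. The module is installed in compiled form; this text tells all that it offers.
- The arm moves only by the tool carry_out, never from a script. Its arguments are lists of equal length, an entry for each row: "offset": the shift along the tool's x, y, z in cm, a list of three; "delta_rot": the turn, a rotation vector about the tool's x, y, z in degrees, a list of three. A call has exactly 5 rows; each row shifts and turns the commanded pose from where the row before left it, along the tool's axes as they then stand; what a row does not reach is not made up. A row lasts 1/12 s, in which the tool goes at most 41.7 mm and 7.16 degrees, less where a joint would pass 70% of its speed; a pose out of reach is approached as far as the arm can. A call is refused whole if a number of a shift passes 4.17 or a number of a turn 7.16, either way. A call with a gripper value outside its range is refused whole. "fingers" is the opening, from -1 (shut) to 1 (fully open), set as the call begins (left out, the last holds). The fingers move at their own pace and stop on an object; "newtons" is the grip in N (left out, the last holds). Time passes only in rows, so rows that do not move let the fingers close, or fill a call up. It gives the time, the measured TCP pose, the force and the opening at its end, in the units of the state.
- read_state(): the state, without advancing time (a new reading comes with each control period).
- read_camera(name): name is "scene" or "side" or "wrist"; returns (picture, depth): 400x640x3 uint8, red, green, blue; 400x640 float32, m along the optical axis (not along the pixel's ray), 0 where there is no reading.
- get_calibration(name): a dict with "fx", "fy", "cx", "cy" (pixels), "R" (3x3) and "t" (3): a world point X has camera coordinates R X + t; the wrist camera has in their place "mount" (4x4, takes a point from camera to tool coordinates, whose origin is the TCP and whose axes are the tool frame's). Camera axes: x right, y down, z forward; pixel columns grow to the right and rows downward; lengths in m; the calibration is good to about 2 mm. A picture is of the moment at which its call begins: read the wrist's pose just before it. get_calibration takes no time and is no camera call.
- finish_job(): hands the job in, once; it reports no verdict.
The state is a dict: "time": time; "q": joint angles; "joint_vel": joint speeds; "joint_torque": joint torques, N m; "tool_pos": TCP position; "tcp_rot": TCP orientation; "wrist_force": force on the tool from outside, world axes, zero at the start; "torque": the same for the moment, N m; "width": opening from 0.0 (shut) to 1.0 (fully open).
Only numpy, scipy, OpenCV 4.12 (cv2) and the standard library are available. Lean on these libraries where they do the work, as an engineer would, in place of code of your own. Each camera call takes 0.05 s, during which the arm holds its last target. There are 200 camera calls.

## Task

Small batteries are about to be handed in at the recycling counter: with a fingertip, push the swivel chute round by its flat push bar until its mouth is over the middle of the tub that holds the batteries, then push the brake lever fully round to its stop (clockwise seen from above). Only push, never grip the bar or the lever, and leave the tubs and everything else on the counter standing where they are.

Things in the scene. Friction and masses are not known exactly. Their poses are not given: they have to be found in the camera images.
- chute (a joint): swivel chute: black hub (72 mm across) with an aluminium funnel, a 50 mm wide aluminium trough sloping out over the tubs and a flat steel push bar opposite it. Value in rad: 0 = trough along the stand's +x, positive counterclockwise from above, stops at +-1.4. Starts between the two middle tubs. About 2 N at the bar's end moves it; friction keeps it where it is left, brake on or off.
- chute_pivot (a point): point on the chute's upright turning axis, 125 mm above the counter; the hub is 36 mm in radius there, the funnel above it 46 mm in radius and ends 192 mm above the counter
- chute_mouth (a point): the outlet of the trough, 180 mm from the pivot axis, 116 mm above the counter (the trough's underside there is above the tub rims)
- bar_push (a point): a good place to push on the push bar, on its centre line 125 mm from the pivot axis, directly opposite the mouth, 120 mm above the counter. The bar is an upright flat steel strip 18 mm thick and 30 mm tall (105 to 135 mm above the counter) that runs straight from the hub to 150 mm from the axis, free below and above.
- brake (a joint): the brake lever on the stand's side foot: a horizontal steel lever on an upright axis. Value in rad: 0 = off, lever pointing along the stand's -y; grows clockwise seen from above to 1.4 = fully on, against its stop, lever then nearly along the stand's -x (towards the robot). Friction only, about 2 N near its end, no spring; it starts between 0 and 0.25
- brake_pivot (a point): point on the brake lever's upright axis, 47 mm above the counter; the hub there is 18 mm in radius
- brake_push (a point): a good place to push on the brake lever, on its centre line 70 mm from its axis, 47 mm above the counter. The lever is an upright strip 14 mm thick, 24 mm tall (35 to 59 mm above the counter), ending 88 mm from its axis.
- stand: the fixed grey stand: round foot 124 mm across with a post 44 mm across under the chute, and a flat side foot along its -y that carries the brake; origin on the chute's axis on the counter, z up; the tubs stand on its +x side
- tub_batteries: the tub the chute must feed: four fat round cells (33 mm across) standing upright, small nubs on top. Loose grey tub, 108 mm across the rim, 76 mm tall, 0.9 kg; origin at the centre of its underside. It is one of four equal tubs that stand in an arc about the pivot, 180 mm from the axis (centres about 43 degrees apart).
- tub_caps: an equal tub holding small white screw caps (22 mm); origin at the centre of its underside; to be left where it is
- tub_lids: an equal tub holding large jar lids (72 mm discs); origin at the centre of its underside; to be left where it is
- tub_adapters: an equal tub holding black box-shaped plug-in adapters with two pins; origin at the centre of its underside; to be left where it is
- tape_roll: bystander: loose empty-cored tape roll, 90 mm across, 45 mm tall; origin at the centre of its underside
- stamp: bystander: loose wooden hand stamp, 74 mm tall, 32 mm across; origin at the centre of its underside
- drink_can: bystander: loose aluminium drink can, 115 mm tall, 66 mm across; origin at the centre of its underside
- glass_jar: bystander: loose glass jar, 90 mm tall, 68 mm across; origin at the centre of its underside
- card_terminal: bystander: loose card terminal, 160 x 80 x 30 mm; origin at the centre of its underside
- calculator: bystander: loose calculator, 120 x 75 x 14 mm; origin at the centre of its underside

How it is judged:
By the outcome, as a careful person would: the job done as asked, in the order asked, and still so for the second after the job is handed in, with the robot touching nothing.
It also fails if it takes over 64 s, if anything falls off the work surface, if the arm or the gripper's body presses on something with over 40 N, if the wrist force passes 120 N, or if a joint passes its speed limit or range.

## Working session

There is one attempt and no reset: what is moved stays moved. The work goes in short steps, Python scripts to look and compute and a tool call to move; the robot and the scene stay as the last step left them, time stands still between calls to the robot, and variables do not carry over. Pictures are saved under pics/ and viewed, about 8 in all and at most 12, crops included, and the job is handed in when it is done.

Besides the shell and the picture viewer there is one more tool, called after "Emit:" as a command line: name --argument value ..., lists and objects as JSON in quotes. carry_out: Moves the arm, as the interface text tells. Its arguments: {"type":"object","properties":{"offset":{"type":"array"},"delta_rot":{"type":"array"},"fingers":{"type":"number"},"newtons":{"type":"number"}},"required":["offset","delta_rot"]}

```bash
mkdir -p pics
cat > h.py <<'E'
from workcell import *
import numpy as np, cv2
from scipy.spatial.transform import Rotation as Ro
def grab(n):
    p,d=read_camera(n); np.savez(f'{n}.npz',p=p,d=d); return p,d
def pts(n,d):
    c=get_calibration(n); v,u=np.mgrid[:400,:640]
    X=np.stack([(u-c['cx'])/c['fx']*d,(v-c['cy'])/c['fy']*d,d],-1)
    W=(X-np.array(c['t']))@np.array(c['R']); W[d<=0]=np.nan; return W
def ray(n,u,v,z):
    c=get_calibration(n);R=np.array(c['R']);o=-R.T@np.array(c['t'])
    r=R.T@np.array([(u-c['cx'])/c['fx'],(v-c['cy'])/c['fy'],1]); return o+r*(z-o[2])/r[2]
def save(p,f): cv2.imwrite(f,p[...,::-1])
E
python3 - <<'E'
from h import *
s=read_state();print(s['tool_pos'],s['tcp_rot'],s['time'],s['width'])
for n in('scene','side'):
    p,d=grab(n);save(p,f'pics/{n}0.png');c=get_calibration(n);print(n,-np.array(c['R']).T@np.array(c['t']),(d>0).mean())
E
```

```text
[6.74260486e-01 8.14507408e-06 2.29956917e-01] [7.85606921e-05 1.57302902e+00 2.53181348e-05] 0.0 1.0032310493674916
scene [0.92813035 0.5773767  0.82105548] 0.99614453125
side [ 0.18941673 -0.72085705  0.94348958] 0.99616796875
```

View pics/scene0.png

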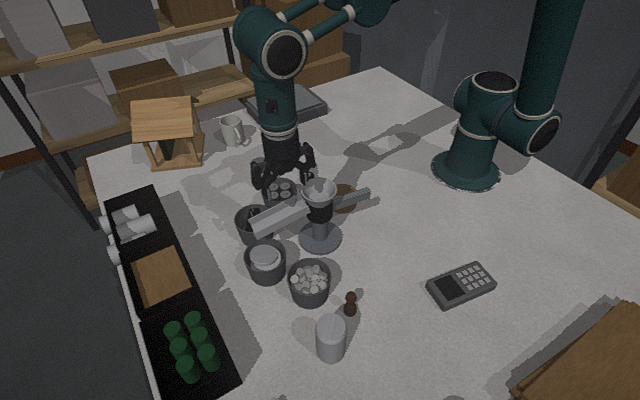

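View pics/side0.png

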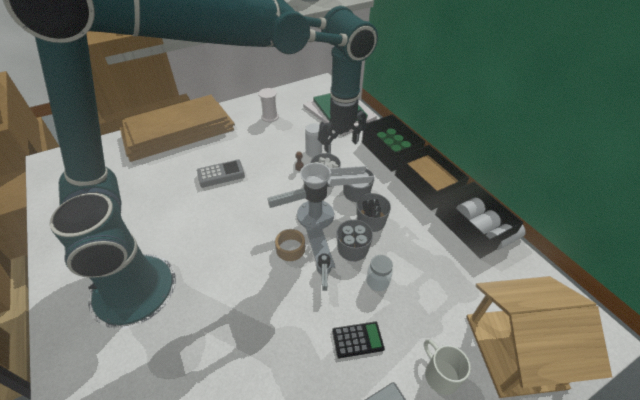

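Side view: battery tub (four cells) at about (354,238), adapters (374,210), lids (358,183), caps (325,163). The funnel is at (316,170), the bar tip at (270,200), the brake hub at (324,263) with its lever tip at (325,287), and the tape roll at (290,245). Next I'll build a top-down cloud for measuring.

```bash
python3 - <<'E'
from h import *
from scipy.optimize import least_squares
P=[];C=[]
for n in('scene','side'):
    f=np.load(n+'.npz');W=pts(n,f['d']);P.append(W.reshape(-1,3));C.append(f['p'].reshape(-1,3))
P=np.vstack(P);C=np.vstack(C);np.savez('cloud.npz',P=P,C=C)
x0,y0,s=0.35,-0.4,1000   # 1mm/px; picture: col=(y) , row = x
k=(P[:,0]>x0)&(P[:,0]<x0+.6)&(P[:,1]>y0)&(P[:,1]<y0+.8)&(P[:,2]<.21)&(P[:,2]>.012)
Q=P[k];o=np.argsort(Q[:,2]);Q=Q[o]
im=np.zeros((600,800,3),np.uint8)
col=cv2.applyColorMap((np.clip(Q[:,2]/.2,0,1)*255).astype(np.uint8).reshape(-1,1),cv2.COLORMAP_JET)[:,0]
for q,c in zip(Q,col): cv2.circle(im,(int((q[1]-y0)*s),int((q[0]-x0)*s)),1,c.tolist(),-1)
for i in range(0,800,100): cv2.putText(im,f'{y0+i/s:.1f}',(i,10),0,.35,(255,255,255));cv2.line(im,(i,0),(i,600),(60,60,60))
for i in range(0,600,100): cv2.putText(im,f'{x0+i/s:.2f}',(0,i+10),0,.35,(255,255,255));cv2.line(im,(0,i),(800,i),(60,60,60))
cv2.imwrite('pics/top.png',im)
for n in('scene','side'):
    p=np.load(n+'.npz')['p']
    a,b,c,d=(215,390,150,330) if n=='scene' else (225,420,130,310)
    cv2.imwrite(f'pics/crop_{n}.png',cv2.resize(p[c:d,a:b,::-1],None,fx=3.2,fy=3.2,interpolation=2))
E
python3 -c "
import cv2,numpy as np
a=cv2.imread('pics/crop_side.png');print(a.shape)"
```

```text
(576, 624, 3)
```

View pics/top.png

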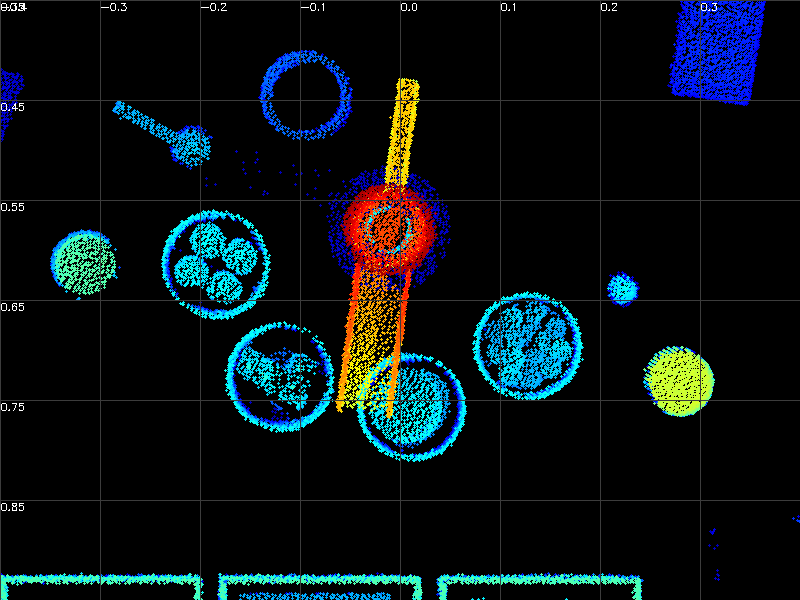

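View pics/crop_side.png

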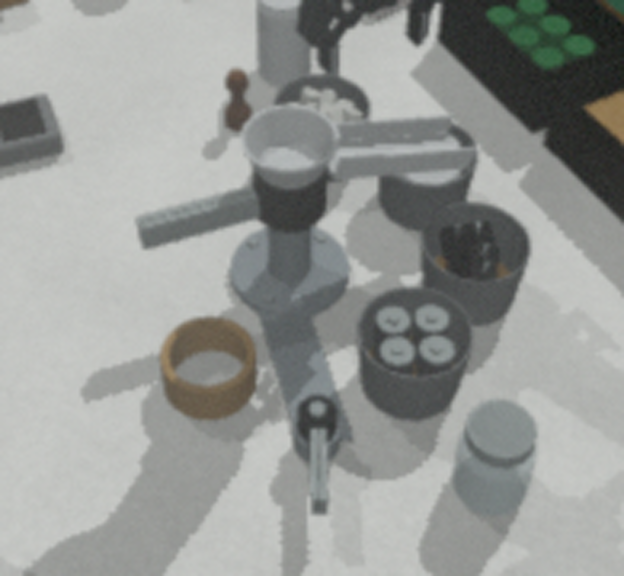

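The top-down map is clear. The pivot is near (0.577,-0.012), the battery tub near (0.613,-0.187) and the bar tip near (0.43,0.005). The brake hub is near (0.497,-0.21), with its lever tip at (0.455,-0.285). Now fitting these precisely.

```bash
cat >> h.py <<'E'
from scipy.optimize import least_squares
def circ(q,r,c0):
    return least_squares(lambda c:np.hypot(*(q-c).T)-r,c0,loss='soft_l1',f_scale=.002).x
def near(P,c,r,z0,z1):
    return P[(np.hypot(P[:,0]-c[0],P[:,1]-c[1])<r)&(P[:,2]>z0)&(P[:,2]<z1)]
def strip(P,piv,d,r0,r1,hw,z0,z1):
    """angle of the strip's centre line through piv, iterated, from points in band r0..r1"""
    for _ in range(8):
        n=np.array([-d[1],d[0]]);v=P[:,:2]-piv
        k=(v@d>r0)&(v@d<r1)&(abs(v@n)<hw)&(P[:,2]>z0)&(P[:,2]<z1);w=v[k]
        o=(np.percentile(w@n,3)+np.percentile(w@n,97))/2; m=np.median(w@d)
        d=d*m+n*o; d/=np.linalg.norm(d)
    return d,np.degrees(np.arctan2(d[1],d[0])),k.sum()
E
python3 - <<'E'
from h import *
P=np.load('cloud.npz')['P'];P=P[np.isfinite(P[:,0])]
piv0=np.array([.577,-.012])
def rim(c,r,z0,z1):
    q=near(P,c,r+.008,z0,z1);q=q[np.hypot(*(q[:,:2]-c).T)>r-.012][:,:2];return circ(q,r-.001,c)
T={}
for n,c in dict(bat=(.613,-.185),ad=(.726,-.121),lid=(.756,.01),cap=(.696,.128)).items():
    c=np.array(c)
    for _ in range(3): c=rim(c,.054,.07,.085)
    T[n]=c
print({k:v.round(4) for k,v in T.items()})
c=piv0
for _ in range(3): c=rim(c,.046,.186,.2)
print('funnel',c)
pt=circ(np.array(list(T.values())),.18,piv0);print('pivot from tubs',pt,[np.hypot(*(v-pt)).round(4) for v in T.values()])
piv=(c+pt)/2 
for pv in(c,pt):
    print('bar',strip(P,pv,np.array([-1,.1])/1.005,.06,.14,.02,.128,.14)[1:],'bat ang',np.degrees(np.arctan2(*(T['bat']-pv)[::-1])), [np.degrees(np.arctan2(*(v-pv)[::-1])).round(1) for v in T.values()])
    # trough
    print('trough',strip(P,pv,np.array([1,-.12])/1.007,.1,.175,.035,.1,.19)[1:])
for b in [(.497,-.21)]:
    q=near(P,b,.025,.05,.09);print('brake hub',q[:,:2].mean(0),q[:,2].max(),circ(q[np.hypot(*(q[:,:2]-b).T)>.013][:,:2],.0175,np.array(b)))
    bc=circ(q[np.hypot(*(q[:,:2]-b).T)>.013][:,:2],.0175,np.array(b))
    print('lever',strip(P,bc,np.array([-.5,-.87]),.03,.085,.015,.05,.065)[1:])
q=near(P,(.445,-.095),.055,.035,.055);print('tape',(q[:,:2].min(0)+q[:,:2].max(0))/2)
E
```

```text
{'bat': array([ 0.6147, -0.1843]), 'ad': array([ 0.7269, -0.1191]), 'lid': array([0.7569, 0.012 ]), 'cap': array([0.6958, 0.1277])}
funnel [ 0.57979731 -0.01134334]
pivot from tubs [ 0.57953538 -0.00956107] [np.float64(0.1783), np.float64(0.1837), np.float64(0.1787), np.float64(0.1799)]
bar (np.float64(172.00241617758385), np.int64(342)) bat ang -78.58743274727046 [np.float64(-78.6), np.float64(-36.2), np.float64(7.5), np.float64(50.2)]
trough (np.float64(-7.730216280040053), np.int64(1065))
bar (np.float64(173.01965339765246), np.int64(341)) bat ang -78.61825445069039 [np.float64(-78.6), np.float64(-36.6), np.float64(6.9), np.float64(49.7)]
trough (np.float64(-8.494904215366), np.int64(1064))
brake hub [ 0.49557107 -0.20950628] 0.06823568208445631 [ 0.49744635 -0.21046416]
lever (np.float64(-119.40730960329358), np.int64(97))
tape [ 0.44523324 -0.09369629]
```

Emit:
carry_out --offset '[[0,-0.65,-3.8],[0,-0.65,-3.8],[0,-0.65,-3.8],[0,-0.65,-3.8],[0,-0.65,-3.8]]' --delta_rot '[[0,0,0],[0,0,0],[0,0,0],[0,0,0],[0,0,0]]' --fingers -1

```text
time: 0.52
tool_pos: [0.4828, -0.0326, 0.2303]
tcp_rot: [-0.0, 1.572, 0.0]
wrist_force: [0.4, -0.4, 0.4]
width: 0.301
```

Emit:
carry_out --offset '[[0,-0.28,-1.75],[0,-0.28,-1.75],[0,0,0],[0,0,0],[0,0,0]]' --delta_rot '[[0,0,0],[0,0,0],[3.9,0,0],[3.9,0,0],[0,0,0]]'

```text
time: 0.93
tool_pos: [0.4493, -0.0381, 0.231]
tcp_rot: [0.109, 1.568, -0.108]
wrist_force: [0.2, 0.8, -0.2]
width: -0.002
```

Emit:
carry_out --offset '[[3,0,0],[3,0,0],[3,0,0],[3,0,0],[0,0,0]]' --delta_rot '[[0,0,0],[0,0,0],[0,0,0],[0,0,0],[0,0,0]]'

```text
time: 1.35
tool_pos: [0.4446, -0.0373, 0.1051]
tcp_rot: [0.106, 1.58, -0.105]
wrist_force: [-1.8, -0.0, -0.8]
width: -0.002
```

Emit:
carry_out --offset '[[0,0.6,0],[0,0.6,0],[0,0.6,0],[0,0.5,0],[0,0,0]]' --delta_rot '[[0,0,0],[0,0,0],[0,0,0],[0,0,0],[0,0,0]]'

```text
time: 1.77
tool_pos: [0.4548, -0.0144, 0.1132]
tcp_rot: [0.106, 1.565, -0.106]
wrist_force: [0.1, -0.3, 0.2]
width: 0.001
```

Run:
```python
from h import *
s=read_state();print(s['tool_pos'],s['tcp_rot'],s['wrist_force'],s['time'])
p,d=grab('side');cv2.imwrite('pics/s1.png',cv2.resize(p[100:320,200:440,::-1],None,fx=2.5,fy=2.5))
```

```text
[ 0.45475428 -0.01435895  0.11315239] [ 0.10589646  1.56468968 -0.10555281] [ 0.05493529 -0.25531615  0.18275875] 1.7667
```

View pics/s1.png

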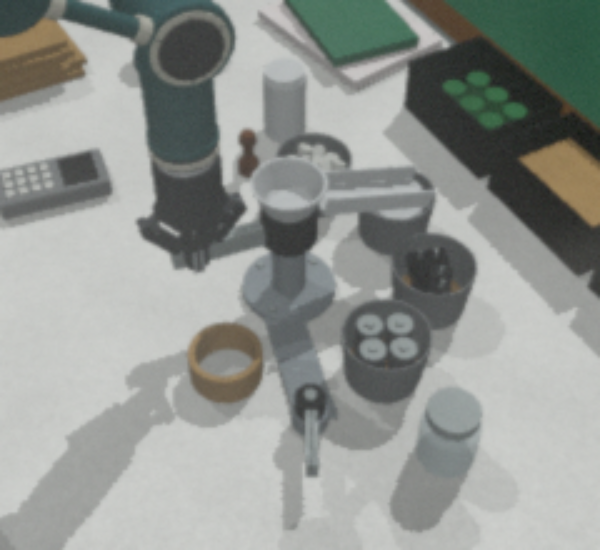

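Side view: the shut fingertips are at about (197,260), beside the bar on its −y face. Nothing is disturbed. Sweeping now.

Emit:
carry_out --offset '[[0,0.767,-0.1],[0,0.767,-0.1],[0,0.767,-0.1],[0,0.767,-0.1],[0,0.767,-0.1]]' --delta_rot '[[3.5,0,0],[3.5,0,0],[3.5,0,0],[3.5,0,0],[3.5,0,0]]'

```text
time: 2.23
tool_pos: [0.4585, 0.0226, 0.1123]
tcp_rot: [0.347, 1.541, -0.349]
wrist_force: [-0.1, -3.2, 1.3]
width: 0.004
```

Emit:
carry_out --offset '[[0,0.767,-0.1],[0,0.767,-0.1],[0,0.767,-0.1],[0,0.767,-0.1],[0,0.767,-0.1]]' --delta_rot '[[3.5,0,0],[3.5,0,0],[3.5,0,0],[3.5,0,0],[3.5,0,0]]'

```text
time: 2.65
tool_pos: [0.4742, 0.0577, 0.112]
tcp_rot: [0.585, 1.49, -0.587]
wrist_force: [-1.7, -2.0, 2.7]
width: -0.0
```

Emit:
carry_out --offset '[[0,0.767,-0.1],[0,0.767,-0.1],[0,0.767,-0.1],[0,0.767,-0.1],[0,0,0]]' --delta_rot '[[3.5,0,0],[3.5,0,0],[3.5,0,0],[3.5,0,0],[0,0,0]]'

```text
time: 3.07
tool_pos: [0.4952, 0.0819, 0.1119]
tcp_rot: [0.774, 1.428, -0.773]
wrist_force: [0.0, 0.1, -0.1]
width: -0.001
```

```bash
cat >> h.py <<'E'
piv=np.array([.5797,-.0105])
def cloud(ns=('scene','side')):
    P=np.vstack([pts(n,grab(n)[1]).reshape(-1,3) for n in ns]);return P[np.isfinite(P[:,0])]
def e(a): return np.array([np.cos(np.radians(a)),np.sin(np.radians(a))])
def trough(P,g): return strip(P,piv,e(g),.1,.175,.035,.095,.19)[1:]
E
python3 - <<'E'
from h import *
s=read_state();R=Ro.from_rotvec(s['tcp_rot']).as_matrix();y=R[:,1];print(s['tool_pos'],np.degrees(np.arctan2(y[1],y[0])),R[2,0],s['wrist_force'])
v=s['tool_pos'][:2]-piv;print('radial',v@-R[:2,2],'perp',v@R[:2,1])
P=cloud();print(trough(P,-8-49))
for pv in([.5798,-.0113],[.5795,-.0096]): print(strip(P,np.array(pv),e(-57),.1,.175,.035,.095,.19)[1:])
E
```

```text
[0.4951536  0.08189232 0.1119269 ] 33.163132855813295 -0.9999995598524195 [ 0.03409     0.06599174 -0.10699344]
radial 0.12359208638341618 perp -0.020234296972462148
(np.float64(-56.87544052772922), np.int64(982))
(np.float64(-56.71822939136548), np.int64(983))
(np.float64(-57.021353190697795), np.int64(986))
```

Emit:
carry_out --offset '[[0,0.767,-0.1],[0,0.767,-0.1],[0,0.767,-0.1],[0,0.767,-0.1],[0,0.55,-0.07]]' --delta_rot '[[3.5,0,0],[3.5,0,0],[3.5,0,0],[3.5,0,0],[2.5,0,0]]'

```text
time: 3.58
tool_pos: [0.5236, 0.1017, 0.1112]
tcp_rot: [0.992, 1.334, -0.994]
wrist_force: [-3.3, 0.6, 2.2]
width: -0.001
```

Emit:
carry_out --offset '[[0,0.33,-0.05],[0,0.22,-0.03],[0,0.22,-0.03],[0,0,0],[0,0,0]]' --delta_rot '[[1.5,0,0],[1,0,0],[1,0,0],[0,0,0],[0,0,0]]'

```text
time: 4.0
tool_pos: [0.5315, 0.1046, 0.1112]
tcp_rot: [1.037, 1.31, -1.037]
wrist_force: [-1.5, 0.0, 0.4]
width: -0.001
```

```bash
cat > m.py <<'E'
from h import *
s=read_state();R=Ro.from_rotvec(s['tcp_rot']).as_matrix();y=R[:,1];print(s['time'],s['tool_pos'],np.degrees(np.arctan2(y[1],y[0])),s['wrist_force'])
v=s['tool_pos'][:2]-piv;print('radial',v@-R[:2,2],'perp',v@R[:2,1])
P=cloud();d,a,k=strip(P,piv,e(-77),.1,.175,.035,.095,.19);print(a,k)
def rim(c,r,z0,z1):
    q=near(P,c,r+.008,z0,z1);q=q[np.hypot(*(q[:,:2]-c).T)>r-.012][:,:2];return circ(q,r-.001,c)
for n,c in dict(bat=(.6147,-.1843),ad=(.7269,-.1191),lid=(.7569,.012),cap=(.6958,.1277)).items(): print(n,rim(np.array(c),.054,.07,.08).round(4))
E
python3 m.py
```

```text
4.0 [0.53148061 0.10457009 0.11120443] 13.238133655006054 [-1.4602116   0.03967631  0.4465044 ]
radial 0.123054480265406 perp -0.02058712823995575
-76.25183966216605 918
bat [ 0.6142 -0.1841]
ad [ 0.7273 -0.1193]
lid [0.7568 0.0118]
cap [0.6956 0.1277]
```

Emit:
carry_out --offset '[[0,0.22,-0.03],[0,0.18,-0.02],[0,0.07,-0.01],[0,0,0],[0,0,0]]' --delta_rot '[[1,0,0],[0.8,0,0],[0.3,0,0],[0,0,0],[0,0,0]]'

```text
time: 4.52
tool_pos: [0.5362, 0.1064, 0.1112]
tcp_rot: [1.065, 1.295, -1.065]
wrist_force: [-1.4, 0.4, -1.1]
width: -0.001
```

```bash
python3 m.py
```

```text
4.5167 [0.53623859 0.10639196 0.11121524] 11.10661364091057 [-1.44974915  0.38528941 -1.08777675]
radial 0.12307482347542036 perp -0.020129888566472066
-78.56932412500352 906
bat [ 0.6143 -0.184 ]
ad [ 0.7273 -0.1193]
lid [0.757  0.0118]
cap [0.6957 0.1276]
```

Chute is at −78.6°, the bearing of the tub centre. Backing off, lifting and turning the tool for the brake.

Emit:
carry_out --offset '[[0,-1.3,0],[0,-1.4,0],[0,-1.4,0],[-4,0,0],[-4,0,0]]' --delta_rot '[[0,0,0],[0,0,0],[0,0,0],[0,0,0],[0,0,0]]'

```text
time: 5.03
tool_pos: [0.4919, 0.0976, 0.1883]
tcp_rot: [1.061, 1.3, -1.071]
wrist_force: [1.8, 0.9, 0.1]
width: -0.001
```

Emit:
carry_out --offset '[[-4,0,0],[0,0,0],[0,0,0],[0,0,0],[0,0,0]]' --delta_rot '[[0,0,0],[-7,0,0],[-7,0,0],[-7,0,0],[-7,0,0]]'

```text
time: 5.45
tool_pos: [0.4969, 0.0984, 0.2325]
tcp_rot: [0.69, 1.456, -0.687]
wrist_force: [-0.5, -0.7, 0.3]
width: -0.002
```

Emit:
carry_out --offset '[[0,0,0],[0,0,0],[0,0,0],[0,0,0],[0,0,0]]' --delta_rot '[[-7,0,0],[-7,0,0],[-7,0,0],[-7,0,0],[-7,0,0]]'

```text
time: 5.87
tool_pos: [0.4967, 0.0983, 0.2319]
tcp_rot: [0.213, 1.558, -0.213]
wrist_force: [0.4, -1.1, -0.6]
width: -0.001
```

Emit:
carry_out --offset '[[0,0,0],[0,0,0],[0,0,0],[0,0,0],[0,0,0]]' --delta_rot '[[-7,0,0],[-7,0,0],[-7,0,0],[-7,0,0],[-7,0,0]]'

```text
time: 6.28
tool_pos: [0.4967, 0.0983, 0.2319]
tcp_rot: [-0.267, 1.552, 0.266]
wrist_force: [0.4, 0.0, -0.2]
width: 0.001
```

Emit:
carry_out --offset '[[0,0,0],[0,0,0],[0,0,0],[0,0,0],[0,0,0]]' --delta_rot '[[-7,0,0],[-7,0,0],[-7,0,0],[-7,0,0],[-7,0,0]]'

```text
time: 6.7
tool_pos: [0.4967, 0.0983, 0.2319]
tcp_rot: [-0.742, 1.439, 0.74]
wrist_force: [-0.7, 0.5, 0.5]
width: -0.004
```

```bash
cat > b.py <<'E'
from h import *
bp=np.array([.4974,-.2105])
s=read_state();R=Ro.from_rotvec(s['tcp_rot']).as_matrix();y=R[:,1];print(s['time'],s['tool_pos'],'yaw y',np.degrees(np.arctan2(y[1],y[0])),'q6',s['q'][5],s['wrist_force'])
P=cloud()
import sys
for g in map(float,sys.argv[1:2]): d,a,k=strip(P,bp,e(g),.03,.085,.016,.05,.063);print('lever',a,k)
print('chute',trough(P,-78))
t=bp+.07*d-.045*np.array([d[1],-d[0]]);D=np.r_[t,.042]-s['tool_pos'];print('target',t,'tool move cm',(R.T@D*100).round(2),'yaw want',np.degrees(np.arctan2(-d[0],d[1])))
E
python3 b.py -119.4
```

```text
6.7 [0.49669071 0.09834435 0.23188348] yaw y 144.44408222135374 q6 -0.8035424577035041 [-0.66929773  0.52556557  0.48234923]
lever -119.20132218784829 130
chute (np.float64(-78.59274728626544), np.int64(913))
target [ 0.5025294  -0.29355835] tool move cm [ 18.99 -23.23 -31.57] yaw want 150.79867781215174
```

Emit:
carry_out --offset '[[0,-2.32,-3.16],[0,-2.32,-3.16],[0,-2.32,-3.16],[0,-2.32,-3.16],[0,-2.32,-3.16]]' --delta_rot '[[0,0,0],[0,0,0],[0,0,0],[0,0,0],[0,0,0]]'

```text
time: 7.22
tool_pos: [0.4974, -0.0994, 0.2319]
tcp_rot: [-0.735, 1.442, 0.733]
wrist_force: [1.0, 0.4, -0.8]
width: -0.001
```

Emit:
carry_out --offset '[[0,-2.32,-3.16],[0,-2.32,-3.16],[0,-2.32,-3.16],[0,-2.32,-3.16],[0,-2.32,-3.16]]' --delta_rot '[[0,0,0],[0,0,0],[0,0,0],[0,0,0],[0,0,0]]'

```text
time: 7.63
tool_pos: [0.4985, -0.296, 0.2318]
tcp_rot: [-0.734, 1.443, 0.732]
wrist_force: [0.8, 0.7, -1.1]
width: 0.003
```

Emit:
carry_out --offset '[[0,0,0],[2.5,0,0],[3.5,0,0],[3,0,0],[0,0,0]]' --delta_rot '[[-6.4,0,0],[0,0,0],[0,0,0],[0,0,0],[0,0,0]]'

```text
time: 8.05
tool_pos: [0.4943, -0.2913, 0.1345]
tcp_rot: [-0.812, 1.416, 0.828]
wrist_force: [-2.3, -0.1, -2.0]
width: -0.001
```

```bash
python3 b.py -119.3
python3 - <<'E'
from h import *
p=np.load('side.npz')['p'];cv2.imwrite('pics/s2.png',cv2.resize(p[100:340,200:440,::-1],None,fx=2.4,fy=2.4))
E
```

```text
8.05 [ 0.49426335 -0.29134457  0.13452914] yaw y 150.27619087693876 q6 -1.6278093470150994 [-2.28059876 -0.09444975 -1.99755828]
lever -119.17054262481216 126
chute (np.float64(-77.95752363925472), np.int64(370))
target [ 0.50257402 -0.29355558] tool move cm [ 9.24 -0.94  0.22] yaw want 150.82945737518784
```

View pics/s2.png

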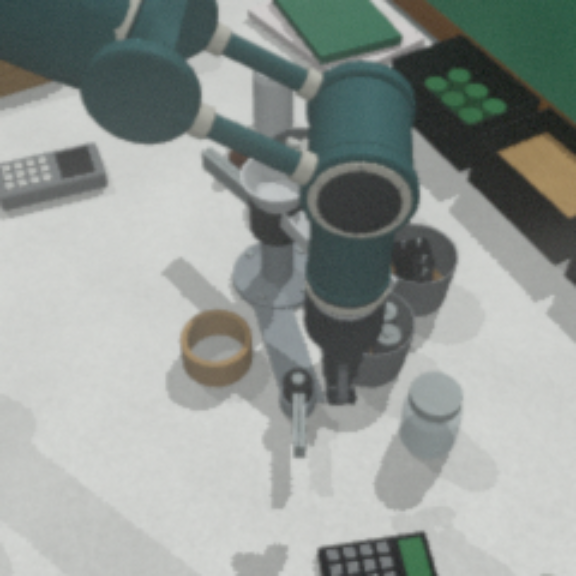

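The fingers at about (342,395) are clear of the lever (299,420), the jar (432,410) and the tub. Descending the rest of the way.

Emit:
carry_out --offset '[[2.5,0,0],[2.5,0,0],[2.5,0,0],[1.7,0,0],[0,0,0]]' --delta_rot '[[0,0,0],[0,0,0],[0,0,0],[0,0,0],[0,0,0]]'

```text
time: 8.57
tool_pos: [0.4979, -0.293, 0.0483]
tcp_rot: [-0.82, 1.411, 0.823]
wrist_force: [0.4, -0.5, -0.4]
width: -0.001
```

Emit:
carry_out --offset '[[0,0.6,0],[0,0.6,0],[0,0.6,0],[0,0.5,0],[0,0,0]]' --delta_rot '[[0,0,0],[0,0,0],[0,0,0],[0,0,0],[0,0,0]]'

```text
time: 8.98
tool_pos: [0.4785, -0.2823, 0.0509]
tcp_rot: [-0.824, 1.409, 0.82]
wrist_force: [-0.2, -0.1, -0.2]
width: 0.001
```

```bash
cat > c.py <<'E'
from h import *
bp=np.array([.4974,-.2105])
s=read_state();R=Ro.from_rotvec(s['tcp_rot']).as_matrix();y=R[:,1];print(s['time'],s['tool_pos'],'yaw',np.degrees(np.arctan2(y[1],y[0])),s['wrist_force'],s['torque'])
v=s['tool_pos'][:2]-bp;print('radial',v@-R[:2,2],'perp',v@R[:2,1],'z')
E
python3 c.py
```

```text
8.9833 [ 0.47851413 -0.28234778  0.0509225 ] yaw 150.491826943523 [-0.24464688 -0.14831485 -0.1923671 ] [-0.01082247 -0.01490177  0.00555761]
radial 0.07183025286754904 perp -0.018952300394421633 z
```

Emit:
carry_out --offset '[[0.8,0,0],[0,0,0],[0,0.443,-0.1],[0,0.443,-0.1],[0,0.443,-0.1]]' --delta_rot '[[0,0,0],[0,0,0],[3.5,0,0],[3.5,0,0],[3.5,0,0]]'

```text
time: 9.4
tool_pos: [0.4663, -0.2778, 0.041]
tcp_rot: [-0.68, 1.461, 0.678]
wrist_force: [2.5, 0.2, -0.9]
width: 0.002
```

Emit:
carry_out --offset '[[0,0.443,-0.1],[0,0.443,-0.1],[0,0.443,-0.1],[0,0.443,-0.1],[0,0.443,-0.1]]' --delta_rot '[[3.5,0,0],[3.5,0,0],[3.5,0,0],[3.5,0,0],[3.5,0,0]]'

```text
time: 9.82
tool_pos: [0.4474, -0.2652, 0.041]
tcp_rot: [-0.443, 1.525, 0.441]
wrist_force: [1.8, -1.5, -2.5]
width: -0.005
```

Emit:
carry_out --offset '[[0,0.443,-0.1],[0,0.443,-0.1],[0,0.443,-0.1],[0,0.443,-0.1],[0,0.443,-0.1]]' --delta_rot '[[3.5,0,0],[3.5,0,0],[3.5,0,0],[3.5,0,0],[3.5,0,0]]'

```text
time: 10.23
tool_pos: [0.4328, -0.2475, 0.041]
tcp_rot: [-0.204, 1.562, 0.203]
wrist_force: [-1.9, -2.2, 0.8]
width: 0.003
```

Emit:
carry_out --offset '[[0,0.443,-0.1],[0,0.443,-0.1],[0,0.38,-0.08],[0,0,0],[0,0,0]]' --delta_rot '[[3.5,0,0],[3.5,0,0],[3,0,0],[0,0,0],[0,0,0]]'

```text
time: 10.65
tool_pos: [0.4276, -0.235, 0.041]
tcp_rot: [-0.069, 1.57, 0.07]
wrist_force: [0.3, -0.1, -0.9]
width: 0.003
```

```bash
python3 c.py; python3 b.py -178
```

```text
10.65 [ 0.42758119 -0.23500799  0.04098763] yaw 95.08168577083408 [ 0.28921862 -0.06433872 -0.9083086 ] [ 0.01878796 -0.02472907  0.01131538]
radial 0.07171520259108156 perp -0.01822738894977035 z
10.65 [ 0.42758119 -0.23500799  0.04098763] yaw y 95.08168577083408 q6 -0.6426081739087636 [ 0.28921862 -0.06433872 -0.9083086 ]
lever -172.76452594595926 84
chute (np.float64(-78.590940430822), np.int64(912))
target [ 0.43362505 -0.26395798] tool move cm [-0.1  -2.94  0.35] yaw want 97.23547405404072
```

Emit:
carry_out --offset '[[0,0.38,-0.08],[0,0.25,-0.05],[0,0.25,-0.05],[0,0.2,-0.03],[0,0,0]]' --delta_rot '[[3,0,0],[2,0,0],[2,0,0],[1.5,0,0],[0,0,0]]'

```text
time: 11.17
tool_pos: [0.4251, -0.2246, 0.0412]
tcp_rot: [0.048, 1.571, -0.048]
wrist_force: [-0.2, -0.1, -0.0]
width: 0.002
```

Emit:
carry_out --offset '[[0,0.15,0],[0,0.15,0],[0,0.1,0],[0,0,0],[0,0,0]]' --delta_rot '[[1,0,0],[0,0,0],[0,0,0],[0,0,0],[0,0,0]]'

```text
time: 11.58
tool_pos: [0.4256, -0.2204, 0.0412]
tcp_rot: [0.062, 1.57, -0.061]
wrist_force: [-0.8, -1.2, 0.2]
width: 0.0
```

```bash
python3 c.py
```

```text
11.5833 [ 0.42555516 -0.22037792  0.04122731] yaw 85.51787407448997 [-0.77809875 -1.18413352  0.18059355] [-0.19989794  0.12172814  0.07534836]
radial 0.07085318087709781 perp -0.015462248922948547 z
```

Emit:
carry_out --offset '[[0,0.15,0],[0,0.1,0],[0,0,0],[0,0,0],[0,0,0]]' --delta_rot '[[1.5,0,0],[0,0,0],[0,0,0],[0,0,0],[0,0,0]]'

```text
time: 12.0
tool_pos: [0.4256, -0.2194, 0.0414]
tcp_rot: [0.079, 1.569, -0.083]
wrist_force: [-3.3, -7.3, -0.5]
width: 0.005
```

Emit:
carry_out --offset '[[0,0.15,0],[0,0.1,0],[0,0,0],[0,0,0],[0,0,0]]' --delta_rot '[[0.5,0,0],[0,0,0],[0,0,0],[0,0,0],[0,0,0]]'

```text
time: 12.42
tool_pos: [0.4256, -0.2191, 0.0415]
tcp_rot: [0.082, 1.569, -0.092]
wrist_force: [-6.0, -15.5, -2.9]
width: 0.001
```

```bash
python3 c.py;python3 b.py -185
```

```text
12.4167 [ 0.42560145 -0.21912202  0.04148696] yaw 83.6615592375687 [ -5.96561636 -15.47504626  -2.93996703] [-2.62301349  0.93278281  0.04851125]
radial 0.07040779955255097 perp -0.016495610200376022 z
12.4167 [ 0.42560145 -0.21912202  0.04148696] yaw y 83.6615592375687 q6 -0.4074886950058213 [ -5.96561636 -15.47504626  -2.93996703]
lever 174.15091177646875 94
chute (np.float64(-78.61040178400015), np.int64(909))
target [ 0.42317855 -0.24813212] tool move cm [-0.03 -2.91  0.08] yaw want 84.15091177646873
```

The force rose to 16 N while the tip stayed put, so the lever is on its stop. Backing straight off and lifting.

Emit:
carry_out --offset '[[0,-0.8,0],[0,-1.4,0],[0,-1.4,0],[-3,0,0],[-4,0,0]]' --delta_rot '[[0,0,0],[0,0,0],[0,0,0],[0,0,0],[0,0,0]]'

```text
time: 12.93
tool_pos: [0.4189, -0.2495, 0.108]
tcp_rot: [0.095, 1.577, -0.086]
wrist_force: [0.7, -0.1, -0.4]
width: 0.003
```

Emit:
carry_out --offset '[[-4,0,0],[-4,0,0],[-4,0,0],[0,0,0],[0,0,0]]' --delta_rot '[[0,0,0],[0,0,0],[0,0,0],[0,0,0],[0,0,0]]'

```text
time: 13.35
tool_pos: [0.4244, -0.2523, 0.2352]
tcp_rot: [0.086, 1.562, -0.091]
wrist_force: [0.2, 0.3, -1.1]
width: 0.001
```

```bash
python3 b.py -185; python3 m.py
python3 - <<'E'
from h import *
p=np.load('side.npz')['p'];cv2.imwrite('pics/s3.png',cv2.resize(p[100:340,200:440,::-1],None,fx=2.4,fy=2.4))
E
```

```text
13.35 [ 0.42435846 -0.25231763  0.23521724] yaw y 83.5092371763227 q6 -0.47473758439044456 [ 0.15280862  0.32571182 -1.13888468]
lever 172.009378915877 194
chute (np.float64(-78.60722979007791), np.int64(902))
target [ 0.42182415 -0.24533232] tool move cm [19.32  0.72 -0.48] yaw want 82.009378915877
13.45 [ 0.42181941 -0.25079433  0.23074855] 83.50567215671452 [-0.32622811  0.09732044 -0.26405611]
radial 0.1296890657689516 perp -0.256609332751485
-78.58610339557832 906
bat [ 0.6141 -0.1841]
ad [ 0.7274 -0.1194]
lid [0.757  0.0117]
cap [0.6957 0.128 ]
```

View pics/s3.png

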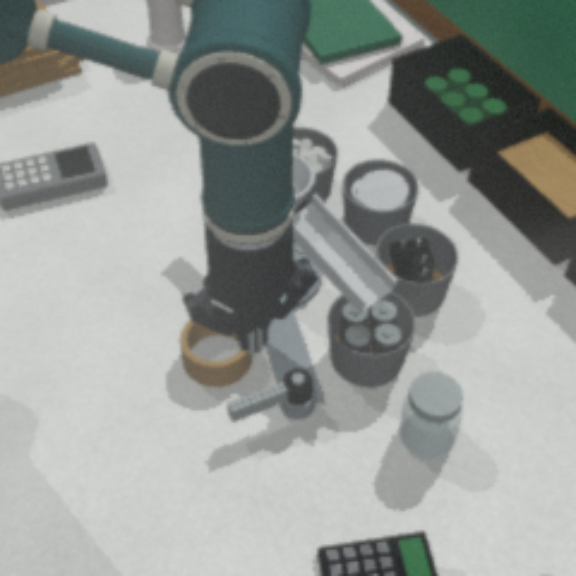

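The picture shows the trough mouth over the battery tub (about (372,300)) and the lever pointing towards the robot (tip at (232,408)). Everything else stands where it was. Handing in.

```bash
python3 -c "
from h import *
print(finish_job(),read_state()['time'])"
```

```text
the job is handed in; nothing more can be done
the job is handed in; nothing more can be done
```

The chute mouth is over the middle of the battery tub and the brake lever is on its stop. I handed the job in at about 13.5 s of the 64 s allowed. I used the shut fingertips and only pushed: first the bar, then the lever clockwise.

- **Chute:** the last measurement put the trough at −78.6°, the same as the bearing of the tub centre. It did not move while I pushed the brake. During the push, the tool's own angle read about 0.3° further round (−78.9°) than the camera.
- **Brake:** at the end of the push the force rose to about 16 N while the tip stayed put, so I took the lever to be at its stop. After release, the camera put it at about 172°; I expected about 175.6° from the stand's direction. It had read 174° with the finger still in view. I put the spread down to error in the brake pivot and lever measurements.
- **Everything else:** all four tubs measured within about 1 mm of where they started. The last side view showed the tape roll, jar, card terminal and calculator in place. The can and the stamp were out of sight behind the arm in that view, but the arm did not go near them. The robot was clear of everything, with the gripper lifted above the counter.

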